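# Change the craft bench over to the next batch

### The job

Change the bench over to the next batch: lay every round metal parts tin flat on the floor of the open drawer, none stacked, and slide the drawer fully shut, and swap the two jars, so that the blue-lidded jar is set down gently in the middle of the balance pan and the orange-lidded jar that stood there ends in the middle of the cork mat. Keep both jars upright and leave everything else on the bench where it is.

Things in the scene. Friction and masses are not known exactly. Their poses are not given: they have to be found in the camera images.
- tin0: round flat bare-metal screw-top parts tin, 50 mm diameter, 26 mm high, 70 g; origin at the centre of its underside, z up; may be absent
- tin1: round flat bare-metal screw-top parts tin, 50 mm diameter, 26 mm high, 70 g; origin at the centre of its underside, z up; may be absent
- tin2: round flat bare-metal screw-top parts tin, 50 mm diameter, 26 mm high, 70 g; origin at the centre of its underside, z up; may be absent
- tin3: round flat bare-metal screw-top parts tin, 50 mm diameter, 26 mm high, 70 g; origin at the centre of its underside, z up; may be absent
- cab_front (a point): centre of the front edge of the top of a low black one-drawer desktop unit (grey drawer front), fixed; 85 mm above the bench. -x points out of its front, towards the robot. The unit is 300 mm wide (y); its body reaches 265 mm back (+x) from here, the shut drawer's front stands 15 mm out. A flat white case 28 mm high lies on its top from 140 mm back
- cab_drawer0 (a joint): how far the drawer is open, m: 0 is fully shut, at the start 0.15 to 0.19, at most 0.198; it slides along cab_front's -x, stays where it is left, and needs about 2 N to move
- cab_drawer0_handle (a point): middle of the drawer's steel bar handle, 11 mm thick and 120 mm long along y, 35 mm in front of the drawer front, 47 mm above the bench; moves with the drawer; axes as cab_front's
- drawer_floor (a point): centre of the drawer's inner floor, 22 mm above the bench; moves with the drawer, axes as cab_front's. Floor reaches 117 mm each way in x, 129 mm in y; side walls 6 mm thick, 41 mm high; front panel's outer face 138 mm off at -x, its top 50 mm above the floor. The unit roofs the rear (top 63 mm above the floor): open by q, only the q - 6 mm of floor nearest the front is uncovered
- balance: white bench balance, fixed, base 140 mm (x) by 150 mm (y) by 36 mm high with a small green display at its -x edge; origin at the centre of its underside. A round steel pan stands on it. It and the cork mat may change places from start to start
- pan_top (a point): centre of the top of the balance's round steel pan (104 mm diameter, 5 mm thick), 58 mm above the bench when empty; sinks with the load
- pan (a joint): how far the sprung pan is pressed down, m: 0 empty, about 0.0045 to 0.008 under a jar, stop at 0.012; spring 450 N/m
- mat_top (a point): centre of the top of the round cork mat, 92 mm diameter, 4 mm thick, fixed to the bench
- jar_orange: amber jar with an orange lid and paper label, 58 mm diameter, 70 mm high (straight glass body up to 52 mm, lid 55 mm diameter), about 0.21 to 0.36 kg; origin at the centre of its underside, z up. At the start it stands on the pan
- jar_blue: clear jar with a blue lid and paper label, same size and mass range, origin likewise. At the start it stands on the cork mat
- paint_bottle: bystander: small red bottle with a black cap, 36 mm diameter, 55 mm high, standing among the tins; origin under its centre. Leave alone
- mouse: bystander: white computer mouse, 110 x 60 x 30 mm, near the robot on its left; origin under its centre. Leave alone
- red_case: bystander: red box, 80 x 180 x 50 mm, at the back; origin under its centre. Leave alone
- glue: bystander: white glue bottle with a blue label, 48 mm diameter, 130 mm high, back right; origin under its centre. Leave alone
- brush_cup: bystander: blue open cup, 80 mm across the rim, 85 mm high, at the right; origin under its centre. Leave alone
- candle: bystander: pale candle, 73 mm diameter, 75 mm high, at the left; origin under its centre. Leave alone
Things that resemble listed ones, but are neither listed nor needed, are in the scene too. Leave any yellow look-alike of the tin2 alone.

How it is judged (in metres and radians):
On the way, in this order (a step that is already met when the one before it is completed fails the run):
1. every tin lies flat on the drawer's floor (x of tin0 in the frame of drawer_floor between -0.118 and 0.118 m and y of tin0 in the frame of drawer_floor between -0.129 and 0.129 m and ((z of tin0 in the frame of drawer_floor between -0.005 and 0.01 m and angle between tin0's own z axis and vertical below 0.2 rad) or (z of tin0 in the frame of drawer_floor between 0.018 and 0.036 m and angle between tin0's own z axis and vertical above 2.94 rad)) and x of tin1 in the frame of drawer_floor between -0.118 and 0.118 m and y of tin1 in the frame of drawer_floor between -0.129 and 0.129 m and ((z of tin1 in the frame of drawer_floor between -0.005 and 0.01 m and angle between tin1's own z axis and vertical below 0.2 rad) or (z of tin1 in the frame of drawer_floor between 0.018 and 0.036 m and angle between tin1's own z axis and vertical above 2.94 rad)) and x of tin2 in the frame of drawer_floor between -0.118 and 0.118 m and y of tin2 in the frame of drawer_floor between -0.129 and 0.129 m and ((z of tin2 in the frame of drawer_floor between -0.005 and 0.01 m and angle between tin2's own z axis and vertical below 0.2 rad) or (z of tin2 in the frame of drawer_floor between 0.018 and 0.036 m and angle between tin2's own z axis and vertical above 2.94 rad)) and x of tin3 in the frame of drawer_floor between -0.118 and 0.118 m and y of tin3 in the frame of drawer_floor between -0.129 and 0.129 m and ((z of tin3 in the frame of drawer_floor between -0.005 and 0.01 m and angle between tin3's own z axis and vertical below 0.2 rad) or (z of tin3 in the frame of drawer_floor between 0.018 and 0.036 m and angle between tin3's own z axis and vertical above 2.94 rad))), for 0.2 s.
2. the drawer is fully shut (value of joint cab_drawer0 below 0.005 m), for 0.2 s.
At the end, for the whole second after the job is handed in: Every tin lies flat on the drawer floor (within 10 mm and 0.2 rad), the drawer is shut to within 5 mm, the blue-lidded jar stands upright at rest on the pan, pressing it down, within 14 mm of its centre, the orange-lidded jar on the cork mat within 18 mm of its centre (all of step 1 and value of joint cab_drawer0 below 0.005 m and horizontal distance between jar_blue and pan_top below 0.014 m and z of jar_blue in the frame of pan_top between -0.005 and 0.005 m and angle between each of jar_blue, jar_orange's own z axis and vertical below 0.1 rad and linear speed of each of jar_blue, jar_orange below 0.02 m/s and value of joint pan above 0.003 m and horizontal distance between jar_orange and mat_top below 0.018 m and z of jar_orange in the frame of mat_top between -0.005 and 0.005 m); the robot touches nothing.
It fails at once if a jar is tipped (more than 0.7 rad) (angle between any of jar_orange, jar_blue's own z axis and vertical above 0.7 rad).
It fails at once if the pan is struck or pressed with more than 25 N (contact force between pan and anything else above 25 N).
It fails at once if a bystander is moved by more than 5 cm (distance of any of paint_bottle, mouse, red_case, glue, brush_cup, candle from where it was at the start of the episode above 0.05 m).
Of tin0, tin1, tin2, tin3 only 2 to 4 are there at a start; the rules pass over those that are not, and their reading is None.
At some moment in a run one of tin0, tin1, tin2, tin3 may be knocked a few centimetres aside while the robot is not near it.
It also fails if it takes over 210 s, if anything falls off the work surface, if the arm or the gripper's body presses on something with over 40 N, if the wrist force passes 120 N, or if a joint passes its speed limit or range.

### The arm

A 6-joint arm with a two-finger parallel gripper is mounted at the origin on the work surface. World frame = base frame: x ahead of the robot, y to its left, z up, the work surface at z = 0. Lengths are in m, angles in degrees, forces in N, time in s.
With the tool pointing down it reaches from about 0.25 to 0.775 m from the base axis. Payload 4 kg.
Tool frame: the origin (TCP) lies midway between the tips of the shut fingers; the grasp point (between the pads) lies 19 mm behind it (robot.tcp_to_grasp is the distance from the TCP to the grasp point, in m); z points along the fingers, y is the line along which they close (so a half turn about z gives the same grasp; the last joint's range is limited). The gripper opens to 85 mm and grips with 20 to 120 N. Pads are 22 mm wide; open, the fingers measure 114 mm over their backs; the gripper's body (76 mm by 85 mm) begins 54 mm behind the grasp point. The pads swing forward as they close: fully open they stand 13 mm farther back than shut.
Start: joints at [58.722, 4.996, 78.535, -0, 96.463, -5.907], TCP at [0.236, 0.497, 0.231] pointing down, gripper open.
Joint ranges: [-177.83, 177.83], [-43.37, 116.18], [15.69, 146.23], [-61.86, 241.86], [9.47, 152.12], [-147.06, 147.06]. Speed limits (degrees/s): [159.86, 159.86, 180, 180, 180, 180].

### API

Orientations are given as a 3x3 rotation matrix whose columns are the frame's x, y, z axes.
In Python, from rig import robot gives the robot as it stands. The module is installed in compiled form; this text tells all that it offers.
- The arm moves only by the tool step_arm, never from a script. Its argument "moves" is a list of rows, each a list of 2 entries, a list of its own where there are three numbers: the shift along the tool's x, y, z as a fraction of full scale, then the turn about the tool's z as a fraction of full scale. In form: [[[tx, ty, tz], spin], ...]. A call has exactly 5 rows; each row is the pose to reach, as a shift and turn from the pose commanded when the call began, along the tool's axes at that moment; what a row does not reach only later rows make up. Full scale, the value 1, is 200 mm for a shift and 90 degrees for a turn. A row lasts 1/8 s, in which the tool goes at most 62.5 mm and 10.7 degrees, less where a joint would pass 70% of its speed; a pose out of reach is approached as far as the arm can. A call with a number of a shift or a turn outside -1 to 1 is refused whole. A call with a gripper value outside its range is refused whole. "fingers" is the opening, from 0 (shut) to 1 (fully open), set as the call begins (left out, the last holds). The fingers move at their own pace and stop on an object; the grip force is fixed at half the most. Time passes only in rows, so rows that repeat a pose let the fingers close, or fill a call up. It gives the time, the measured TCP pose, the force, the opening and the grip force at its end, in the units of the state.
- robot.observe(): the state, without advancing time (a new reading comes with each control period).
- robot.camera(name): name is "side" or "top" or "wrist"; returns a dict with "pixels" (480x640x3 uint8, blue, green, red), "range_z" (480x640 float32, m along the optical axis (not along the pixel's ray), 0 where there is no reading), "intrinsics" (3x3 intrinsics, pixels), "R" (3x3) and "t" (3): a world point X has camera coordinates R X + t. Camera axes: x right, y down, z forward; pixel columns grow to the right and rows downward; lengths in m; the calibration is good to about 2 mm. A picture is of the moment at which its call begins.
- robot.hand_in(): hands the job in; it is judged then, once.
Trained networks look in a picture, given as the dict that the camera call returned (one of the last four; its "shot" number tells which), for a name from the list of things; names that differ only in an ending like _2 or _b are one class to them, and where a whole thing is asked for, a point or a joint stands for the part that bears it (a point fixed in the world has none). Each returns a list of dicts, best first, with "conf" (0 to 1); they miss things now and then, are a little off and sometimes report something else, mostly with a low value. They report only what shows in the picture. A call takes as long as a camera call. They do not tell look-alikes from the thing itself.
- robot.silhouettes(thing, picture): "pixels" (480x640 bool, what is visible of it) and "extent" ([left, top, width, height] in pixels, round what is visible of it).
The state is a dict: "time_s": time; "q": joint angles; "joint_velocities": joint speeds; "effort": joint torques, N m; "tool_pos": TCP position; "eef_rot": TCP orientation; "wrist_force": force on the tool from outside, world axes, zero at the start; "ft_torque": the same for the moment, N m; "grip_width": finger opening in m; "finger_force": force on a finger pad.
Only numpy, scipy, OpenCV 4.12 (cv2) and the standard library are available. Lean on these libraries where they do the work, as an engineer would, in place of code of your own. Each camera call takes 0.05 s, during which the arm holds its last target. There are 200 camera calls.

## Working session

There is one attempt and no reset: what is moved stays moved. The work goes in short steps, Python scripts to look and compute and a tool call to move; the robot and the scene stay as the last step left them, time stands still between calls to the robot, and variables do not carry over. Pictures are saved under pics/ and viewed, at most 14 in all, crops included, and the job is handed in when it is done.

Besides the shell and the picture viewer there is one more tool, called after ">>>" as a command line: name --argument value ..., lists and objects as JSON in quotes. step_arm: Moves the arm, as the interface text tells. Shift numbers are shares of 200 mm and turn numbers shares of 90 degrees, none past 1 either way. Its arguments: {"type":"object","properties":{"moves":{"type":"array"},"fingers":{"type":"number"}},"required":["moves"]}

```bash
mkdir -p pics
cat > h.py <<'E'
from rig import robot
import numpy as np, cv2
def pts(p,mask):
    K=np.array(p["intrinsics"]);R=np.array(p["R"]);t=np.array(p["t"]).ravel()
    z=p["range_z"];v,u=np.nonzero(mask&(z>0));d=z[v,u]
    c=np.stack([(u-K[0,2])/K[0,0]*d,(v-K[1,2])/K[1,1]*d,d],1)
    return (c-t)@R
def look(p,names):
    for n in names:
        for s in robot.silhouettes(n,p)[:6]:
            if s["conf"]<.2: continue
            w=pts(p,s["pixels"])
            if len(w)<5: continue
            top=np.percentile(w[:,2],95); q=w[w[:,2]>top-.006]
            c=p["pixels"][s["pixels"]].mean(0).astype(int)
            mid=(np.percentile(q[:,:2],2,0)+np.percentile(q[:,:2],98,0))/2
            print(n,round(float(s["conf"]),2),[int(a) for a in s["extent"]],"mid",mid.round(3),"med",np.median(q,0).round(3),"top",round(float(top),3),"bgr",c,"n",len(w))
E
python3 - <<'E'
from h import *
o=robot.observe();print({k:np.round(v,3).tolist() for k,v in o.items()})
for n in("top","side"):
    p=robot.camera(n);cv2.imwrite(f"pics/{n}0.png",p["pixels"]);print(n,np.round(p["R"],2).tolist(),np.round(p["t"],2).tolist())
    look(p,["tin0","jar_orange","jar_blue","paint_bottle","balance","mat_top","pan_top","cab_drawer0_handle","drawer_floor","candle","brush_cup","mouse","glue","red_case"])
E
```

```text
{'time_s': 0.0, 'q': [58.724, 5.042, 78.624, -0.001, 96.464, -5.908], 'joint_velocities': [-0.061, 0.109, 0.052, -0.023, 0.002, 0.04], 'effort': [-0.001, -35.186, -31.327, -0.001, 0.011, -0.0], 'tool_pos': [0.235, 0.497, 0.23], 'eef_rot': [[-0.904, 0.428, -0.001], [0.428, 0.904, -0.002], [0.0, -0.002, -1.0]], 'wrist_force': [1.014, -0.315, 0.438], 'ft_torque': [0.029, -0.024, -0.019], 'finger_force': 0.0, 'grip_width': 0.086}
top [[-0.02, -1.0, 0.0], [-0.98, 0.02, -0.21], [0.21, -0.01, -0.98]] [0.02, 0.54, 1.32]
tin0 0.74 [280, 283, 18, 16] mid [0.411 0.112] med [0.411 0.113 0.027] top 0.03 bgr [124 171 184] n 253
tin0 0.73 [335, 271, 13, 15] mid [ 0.434 -0.035] med [ 0.437 -0.036  0.027] top 0.031 bgr [183 185 187] n 202
tin0 0.61 [385, 268, 16, 18] mid [ 0.441 -0.2  ] med [ 0.439 -0.201  0.028] top 0.031 bgr [175 178 180] n 225
tin0 0.51 [326, 242, 18, 16] mid [ 0.528 -0.038] med [ 0.528 -0.036  0.027] top 0.03 bgr [178 181 183] n 220
tin0 0.45 [329, 207, 15, 20] mid [ 0.631 -0.032] med [ 0.633 -0.031  0.027] top 0.03 bgr [175 177 179] n 223
tin0 0.26 [197, 205, 99, 75] mid [0.52  
[... 4643 characters left out ...]
op 0.01 bgr [ 98 146 191] n 304
candle 0.36 [270, 226, 26, 23] mid [ 0.635 -0.029] med [ 0.635 -0.028  0.027] top 0.03 bgr [193 194 200] n 333
brush_cup 0.71 [293, 109, 25, 36] mid [ 0.632 -0.449] med [ 0.629 -0.448  0.084] top 0.085 bgr [118  91  65] n 786
mouse 0.68 [358, 207, 11, 19] mid [ 0.44  -0.118] med [ 0.44  -0.117  0.056] top 0.057 bgr [ 31  36 125] n 269
mouse 0.59 [418, 368, 54, 38] mid [0.256 0.332] med [0.257 0.332 0.03 ] top 0.033 bgr [215 223 226] n 1669
glue 0.73 [264, 116, 16, 40] mid [ 0.709 -0.367] med [ 0.711 -0.365  0.13 ] top 0.129 bgr [123 115 125] n 596
red_case 0.88 [210, 186, 40, 60] mid [ 0.77  -0.074] med [ 0.77  -0.068  0.051] top 0.054 bgr [ 35  43 216] n 2138
```

Run:
```python
import cv2,numpy as np
a=cv2.imread("pics/top0.png");b=cv2.imread("pics/side0.png")
c=cv2.resize(a[180:300,150:480],None,fx=2.4,fy=2.4,interpolation=cv2.INTER_CUBIC)
d=cv2.resize(b[110:410,230:480],None,fx=1,fy=1)
o=np.zeros((590,800,3),np.uint8);o[:288,:792]=c;o[290:590,:250]=d
e=cv2.resize(a[195:290,185:305],None,fx=3,fy=3,interpolation=cv2.INTER_CUBIC);o[300:585,260:620]=e
cv2.imwrite("pics/m0.png",o)
```

```text
(no output)
```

View pics/m0.png

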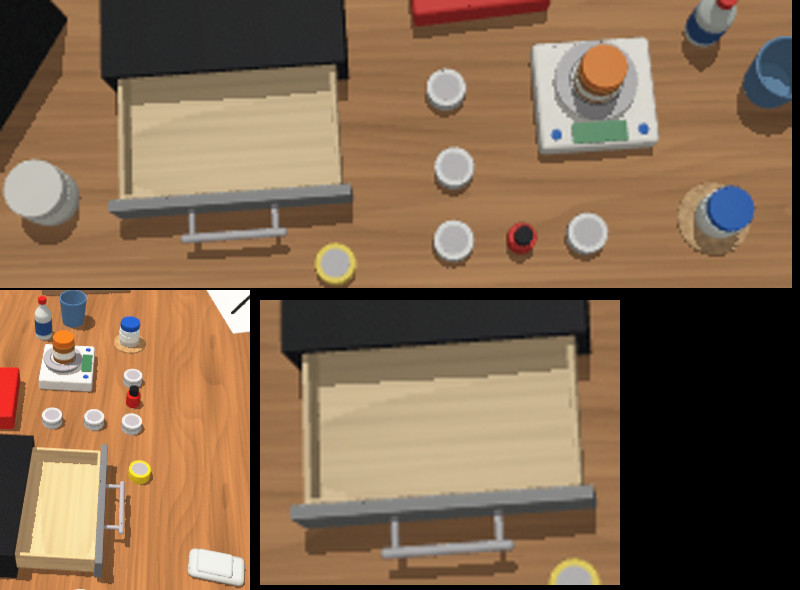

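The picture shows four bare-metal tins at crop pixels (446,90), (454,168), (454,241) and (587,233). The yellow look-alike is at (335,264), which I leave. The red bottle at (521,238) sits between two tins. Next: drawer geometry, mat and pan centres.

Run:
```python
from h import *
A={}
for n in("top","side"):
    p=robot.camera(n);w=pts(p,np.ones((480,640),bool));A[n]=w
    x,y,z=w.T
    col=p["pixels"][p["range_z"]>0] if False else None
    m=(z>.066)&(z<.08)&(x>.42)&(x<.53)&(y>.05)&(y<.42); f=w[m]
    k=np.polyfit(f[:,1],f[:,0],1);print(n,"panel top: slope",k.round(4),"x med",np.median(f[:,0]).round(4),"y",np.percentile(f[:,1],[.5,99.5]).round(4),"z",np.median(f[:,2]).round(4),"xspan",np.percentile(f[:,0]-f[:,1]*k[0],[3,97]).round(4))
    m=(z>.078)&(z<.092)&(x>.55)&(x<.76)&(y>.0)&(y<.45);g=w[m]
    # front edge of cab top
    ys=np.arange(.12,.36,.02);e=[g[abs(g[:,1]-a)<.01][:,0].min() for a in ys];print("cab front x",np.array(e).round(3),"y",np.percentile(g[:,1],[.5,99.5]).round(3),"slope",np.polyfit(ys,e,1).round(3))
    m=(z>.03)&(z<.06)&(x>.38)&(x<.455)&(y>.12)&(y<.36);hh=w[m];print("handle",len(hh),np.percentile(hh,[2,50,98],0).round(3).tolist())
    m=(z>.015)&(z<.035)&(x>.47)&(x<.68)&(y>.08)&(y<.4);q=w[m];print("floor",np.percentile(q,[1,50,99],0).round(3).tolist())
def circ(P,r):
    from scipy.optimize import least_squares
    H=cv2.convexHull((P[:,:2]).astype(np.float32))[:,0]
    s=least_squares(lambda c:np.hypot(H[:,0]-c[0],H[:,1]-c[1])-r,P[:,:2].mean(0),loss="soft_l1",f_scale=.002);return s.x.round(4),len(H)
for n in A:
    w=A[n];x,y,z=w.T
    m=(z>.0477)&(z<.0605)&(np.hypot(x-.63,y+.215)<.07);print(n,"pan",circ(w[m],.052),np.median(w[m][:,2]))
    m=(z>.0345)&(z<.040)&(np.hypot(x-.63,y+.215)<.12);P=w[m];print("base",cv2.minAreaRect(P[:,:2].astype(np.float32)))
    for nm,c,zz,r in(("lidO",(.629,-.2155),(.118,.13),.0275),("lidB",(.461,-.3675),(.07,.082),.0275),("t",(.436,-.034),(.022,.034),.025),("t",(.442,-.2),(.022,.034),.025),("t",(.53,-.037),(.022,.034),.025),("t",(.632,-.029),(.022,.034),.025),("yel",(.412,.113),(.022,.034),.025),("paint",(.439,-.118),(.05,.06),.012)):
        m=(z>zz[0])&(z<zz[1])&(np.hypot(x-c[0],y-c[1])<.045);print(nm,circ(w[m],r) if m.sum()>8 else None)
p=robot.camera("top");
for n in("top","side"):
    p=robot.camera(n)
    s=[s for s in robot.silhouettes("mat_top",p)][0];hsv=cv2.cvtColor(p["pixels"],cv2.COLOR_BGR2HSV)
    w=pts(p,s["pixels"]);m=(w[:,2]<.012);print("mat",circ(w[m],.046),m.sum())
```

```text
top panel top: slope [-0.0421  0.4981] x med 0.4877 y [0.0922 0.3822] z 0.0715 xspan [0.4904 0.5064]
cab front x [0.651 0.65  0.649 0.648 0.647 0.645 0.645 0.644 0.643 0.642 0.643 0.639] y [0.098 0.395] slope [-0.047  0.656]
handle 180 [[0.418, 0.134, 0.032], [0.445, 0.232, 0.051], [0.453, 0.296, 0.057]]
floor [[0.48, 0.114, 0.016], [0.582, 0.243, 0.021], [0.661, 0.371, 0.031]]
side panel top: slope [-0.0459  0.5017] x med 0.4898 y [0.0928 0.3836] z 0.0729 xspan [0.4939 0.5127]
cab front x [0.653 0.653 0.651 0.651 0.649 0.649 0.648 0.647 0.646 0.645 0.644 0.643] y [0.098 0.398] slope [-0.047  0.659]
handle 296 [[0.412, 0.126, 0.031], [0.447, 0.236, 0.052], [0.454, 0.298, 0.056]]
floor [[0.502, 0.11, 0.018], [0.58, 0.245, 0.023], [0.659, 0.394, 0.034]]
top pan (array([ 0.63  , -0.2189]), 34) 0.05246918172061228
base ((0.6173200607299805, -0.21866491436958313), (0.13793149590492249, 0.14755338430404663), 2.644132614135742)
lidO (array([ 0.6277, -0.2176]), 20)
lidB (array([ 0.4605, -0.3684]), 22)
t (array([ 0.4364, -0.0342]), 18)
t (array([ 0.4409, -0.2006]), 26)
t (array([ 0.5285, -0.038 ]), 19)
t (array([ 0.6321, -0.0313]), 21)
yel (array([0.4108, 0.1133]), 23)
paint (array([ 0.4364, -0.1183]), 14)
side pan (array([ 0.6328, -0.218 ]), 24) 0.05361736521240844
base ((0.6205419301986694, -0.21624957025051117), (0.13935165107250214, 0.15287496149539948), 3.064547538757324)
lidO (array([ 0.6308, -0.2167]), 20)
lidB (array([ 0.4634, -0.3674]), 15)
t (array([ 0.4385, -0.0338]), 19)
t (array([ 0.444 , -0.2004]), 16)
t (array([ 0.5313, -0.0375]), 20)
t (array([ 0.6349, -0.0301]), 17)
yel (array([0.4129, 0.1142]), 23)
paint (array([ 0.4398, -0.1189]), 13)
mat (array([ 0.4577, -0.3654]), 27) 288
mat (array([ 0.4598, -0.3638]), 19) 267
```

>>> step_arm --moves '[[[-0.2, -0.2, 0], 0.11], [[-0.4, -0.4, 0], 0.22], [[-0.6, -0.6, 0], 0.33], [[-0.8, -0.8, 0], 0.44], [[-0.95, -0.9, 0], 0.55]]' --fingers 0.8

```text
time_s: 2.48
tool_pos: [0.3305, 0.2509, 0.2317]
eef_rot: [[-0.254, 0.967, 0.001], [0.967, 0.254, 0.0], [0.0, 0.001, -1.0]]
wrist_force: [0.1, 0.7, -0.2]
grip_width: 0.068
finger_force: 0.0
```

>>> step_arm --moves '[[[0, 0, 0], 0.1], [[0, 0, 0], 0.168], [[0, 0, 0], 0.168], [[0, 0, 0], 0.168], [[0, 0, 0], 0.168]]'

```text
time_s: 3.1
tool_pos: [0.3301, 0.2531, 0.2313]
eef_rot: [[-0.001, 1.0, 0.0], [1.0, 0.001, 0.0], [0.0, 0.0, -1.0]]
wrist_force: [0.2, 0.5, -0.0]
grip_width: 0.0685
finger_force: 0.0
```

>>> step_arm --moves '[[[-0.3, 0.15, 0.1], 0], [[-0.55, 0.3, 0.2], 0], [[-0.8, 0.4, 0.3], 0], [[-1, 0.5, 0.4], 0], [[-1, 0.535, 0.4], 0]]'

```text
time_s: 3.72
tool_pos: [0.4368, 0.0506, 0.1492]
eef_rot: [[0.004, 1.0, -0.004], [1.0, -0.004, -0.0], [-0.0, -0.004, -1.0]]
wrist_force: [0.3, 0.3, 0.1]
grip_width: 0.0681
finger_force: 0.0
```

>>> step_arm --moves '[[[-0.2, 0, 0], 0], [[-0.435, 0, 0], 0], [[-0.435, 0, 0], 0], [[-0.435, 0, 0], 0], [[-0.435, 0, 0], 0]]'

```text
time_s: 4.35
tool_pos: [0.4374, -0.0327, 0.1515]
eef_rot: [[-0.002, 1.0, 0.0], [1.0, 0.002, 0.001], [0.001, 0.0, -1.0]]
wrist_force: [0.1, 0.2, -0.9]
grip_width: 0.0683
finger_force: 0.0
```

```bash
cat > w.py <<'E'
from h import *
import sys
p=robot.camera("wrist");cv2.imwrite(f"pics/{sys.argv[1]}.png",p["pixels"])
o=robot.observe();print(np.round(o["tool_pos"],4),np.round(o["wrist_force"],2),o["grip_width"])
look(p,sys.argv[2:])
E
python3 w.py w1 tin0
```

```text
[ 0.4374 -0.0328  0.1515] [-0.55 -0.01  0.42] 0.0685681425589661
tin0 0.93 [521, 191, 78, 65] mid [ 0.633 -0.029] med [ 0.633 -0.028  0.027] top 0.028 bgr [166 169 169] n 4014
tin0 0.82 [298, 365, 49, 58] mid [ 0.444 -0.199] med [ 0.444 -0.197  0.027] top 0.028 bgr [164 167 166] n 2374
tin0 0.8 [285, 198, 65, 66] mid [ 0.438 -0.033] med [ 0.438 -0.032  0.027] top 0.028 bgr [160 163 163] n 3154
tin0 0.8 [396, 201, 72, 62] mid [ 0.531 -0.036] med [ 0.53  -0.036  0.027] top 0.028 bgr [183 186 186] n 3352
tin0 0.8 [243, 0, 76, 69] mid [0.413 0.108] med [0.413 0.11  0.027] top 0.028 bgr [126 189 199] n 4234
```

View pics/w1.png

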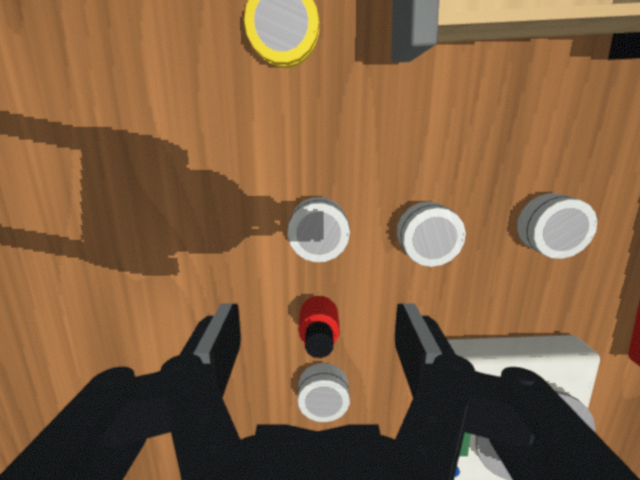

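The wrist view shows the bare-metal tins at (318,230), (431,235), (560,225) and (324,392). The yellow one at (282,25) I leave. I'm taking the tin under the gripper first.

>>> step_arm --moves '[[[0, 0, 0.25], 0], [[0, 0, 0.45], 0], [[0, 0, 0.6], 0], [[0, 0, 0.7], 0], [[0, 0, 0.735], 0]]'

```text
time_s: 5.08
tool_pos: [0.4362, -0.0332, 0.0029]
eef_rot: [[-0.001, 1.0, -0.003], [1.0, 0.001, 0.001], [0.001, -0.003, -1.0]]
wrist_force: [-0.2, 0.5, -1.0]
grip_width: 0.0691
finger_force: 0.0
```

>>> step_arm --moves '[[[0, 0, 0], 0], [[0, 0, 0], 0], [[0, 0, 0], 0], [[0, 0, 0], 0], [[0, 0, -0.05], 0]]' --fingers 0.4

```text
time_s: 5.7
tool_pos: [0.4365, -0.0339, 0.014]
eef_rot: [[-0.0, 1.0, -0.002], [1.0, 0.0, 0.0], [0.0, -0.002, -1.0]]
wrist_force: [-0.1, 0.1, 0.0]
grip_width: 0.0483
finger_force: 62.0
```

>>> step_arm --moves '[[[0.1, 0, -0.3], 0], [[0.35, 0.1, -0.55], 0], [[0.6, 0.2, -0.6], 0], [[0.8, 0.3, -0.6], 0], [[1, 0.4, -0.6], 0]]'

```text
time_s: 6.32
tool_pos: [0.518, 0.1677, 0.1356]
eef_rot: [[-0.001, 1.0, 0.002], [1.0, 0.001, 0.0], [0.0, 0.002, -1.0]]
wrist_force: [-0.1, -0.8, -0.8]
grip_width: 0.048
finger_force: 62.2
```

>>> step_arm --moves '[[[0.3, 0.1, 0], 0], [[0.6, 0.2, 0], 0], [[0.835, 0.23, 0], 0], [[0.835, 0.23, 0.2], 0], [[0.835, 0.23, 0.35], 0]]'

```text
time_s: 6.95
tool_pos: [0.5627, 0.3338, 0.0632]
eef_rot: [[-0.002, 1.0, -0.001], [1.0, 0.002, -0.001], [-0.001, -0.001, -1.0]]
wrist_force: [0.1, 0.4, -2.0]
grip_width: 0.0483
finger_force: 62.2
```

```bash
python3 w.py w2 tin0
python3 - <<'E'
from h import *
p=robot.camera("wrist");w=pts(p,np.ones((480,640),bool));x,y,z=w.T
m=(z>.015)&(z<.03)&(x>.49)&(x<.66)&(y>.1)&(y<.38);q=w[m];print("floor",np.percentile(q,[1,50,99],0).round(4).tolist())
m=(z>.064)&(z<.08)&(x>.45)&(x<.53)&(y>.05)&(y<.4);f=w[m];print("panel",len(f),np.percentile(f,[1,50,99],0).round(4).tolist())
E
```

```text
[0.5601 0.332  0.0577] [-1.7  -1.09 -3.63] 0.04828601851052559
tin0 0.59 [254, 259, 124, 128] mid [0.563 0.335] med [0.563 0.337 0.085] top 0.086 bgr [132 135 134] n 12187
floor [[0.4985, 0.1911, 0.0193], [0.5936, 0.3274, 0.0227], [0.6588, 0.3788, 0.0284]]
panel 9584 [[0.4775, 0.2445, 0.064], [0.4894, 0.3476, 0.0727], [0.5265, 0.3846, 0.075]]
```

View pics/w2.png

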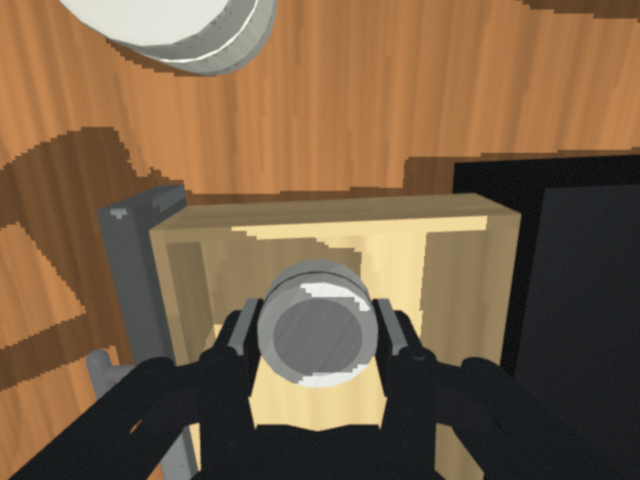

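The held tin is at (318,330), over the drawer floor and clear of the walls and front panel. I'm lowering it.

>>> step_arm --moves '[[[0, 0, 0], 0], [[0, 0, 0.08], 0], [[0, 0, 0.14], 0], [[0, 0, 0.17], 0], [[0, 0, 0.18], 0]]'

```text
time_s: 7.72
tool_pos: [0.5628, 0.3327, 0.0273]
eef_rot: [[-0.0, 1.0, -0.001], [1.0, 0.0, -0.001], [-0.001, -0.001, -1.0]]
wrist_force: [1.0, 0.5, -1.0]
grip_width: 0.0481
finger_force: 62.2
```

>>> step_arm --moves '[[[0, 0, 0], 0], [[0, 0, 0], 0], [[0, 0, 0], 0], [[0, 0, 0], 0], [[0, 0, 0], 0]]'

```text
time_s: 8.35
tool_pos: [0.5633, 0.333, 0.0284]
eef_rot: [[-0.0, 1.0, 0.0], [1.0, 0.0, 0.0], [0.0, 0.0, -1.0]]
wrist_force: [-0.1, -0.0, -0.3]
grip_width: 0.0484
finger_force: 62.2
```

>>> step_arm --moves '[[[0, 0, 0.005], 0], [[0, 0, 0.005], 0], [[0, 0, 0.005], 0], [[0, 0, -0.2], 0], [[0, 0, -0.5], 0]]' --fingers 0.77

```text
time_s: 8.98
tool_pos: [0.5616, 0.3322, 0.1263]
eef_rot: [[-0.0, 1.0, -0.006], [1.0, 0.0, -0.003], [-0.003, -0.006, -1.0]]
wrist_force: [0.8, 0.0, 0.8]
grip_width: 0.0657
finger_force: 0.0
```

>>> step_arm --moves '[[[-0.3, -0.05, 0], 0], [[-0.6, -0.1, 0], 0], [[-0.9, -0.15, 0], 0], [[-1, -0.165, 0], 0], [[-1, -0.165, 0], 0]]'

```text
time_s: 9.6
tool_pos: [0.5304, 0.1323, 0.1287]
eef_rot: [[0.002, 1.0, 0.001], [1.0, -0.002, 0.001], [0.001, 0.001, -1.0]]
wrist_force: [0.2, 0.2, 0.7]
grip_width: 0.0657
finger_force: 0.0
```

>>> step_arm --moves '[[[-0.3, 0, 0], 0], [[-0.6, 0, 0], 0], [[-0.845, 0, 0], 0], [[-0.845, 0, 0], 0], [[-0.845, 0, 0], 0]]'

```text
time_s: 10.22
tool_pos: [0.5309, -0.0344, 0.1282]
eef_rot: [[-0.002, 1.0, 0.0], [1.0, 0.002, 0.001], [0.001, 0.0, -1.0]]
wrist_force: [-1.0, 0.1, 0.3]
grip_width: 0.0659
finger_force: 0.0
```

```bash
python3 w.py w3 tin0
```

```text
[ 0.5308 -0.0341  0.1282] [0.14 0.36 0.28] 0.06558611443133355
tin0 0.94 [227, 380, 22, 55] mid [ 0.461 -0.195] med [ 0.462 -0.192  0.026] top 0.027 bgr [148 153 153] n 843
tin0 0.78 [416, 197, 77, 67] mid [ 0.634 -0.029] med [ 0.633 -0.028  0.027] top 0.028 bgr [182 185 185] n 4130
tin0 0.59 [79, 1, 99, 60] mid [0.414 0.104] med [0.415 0.106 0.027] top 0.028 bgr [ 98 168 183] n 4722
```

Run:
```python
from h import *
p=robot.camera("wrist");w=pts(p,np.ones((480,640),bool));x,y,z=w.T
m=(z>.022)&(z<.032)&(abs(x-.53)<.045)&(abs(y+.036)<.045);q=w[m];print(len(q),np.percentile(q,[1,50,99],0).round(4).tolist())
print(cv2.minEnclosingCircle(q[:,:2].astype(np.float32)))
```

```text
3375 [[0.5083, -0.0599, 0.0239], [0.5312, -0.0356, 0.0268], [0.5543, -0.0132, 0.0283]]
((0.5313257575035095, -0.03690663352608681), 0.024977225810289383)
```

>>> step_arm --moves '[[[0, 0, 0.2], 0], [[0, 0, 0.4], 0], [[0, 0, 0.52], 0], [[0, 0, 0.6], 0], [[0, 0, 0.62], 0]]'

```text
time_s: 11.0
tool_pos: [0.5299, -0.0352, 0.0035]
eef_rot: [[-0.001, 1.0, -0.001], [1.0, 0.001, 0.0], [0.0, -0.001, -1.0]]
wrist_force: [0.1, -0.1, 1.0]
grip_width: 0.066
finger_force: 0.0
```

>>> step_arm --moves '[[[0, 0, 0], 0], [[0, 0, 0], 0], [[0, 0, 0], 0], [[0, 0, 0], 0], [[0, 0, -0.05], 0]]' --fingers 0.4

```text
time_s: 11.62
tool_pos: [0.5293, -0.0359, 0.0138]
eef_rot: [[-0.0, 1.0, -0.002], [1.0, 0.0, 0.0], [0.0, -0.002, -1.0]]
wrist_force: [0.2, -0.1, -1.4]
grip_width: 0.048
finger_force: 62.1
```

>>> step_arm --moves '[[[0.1, 0, -0.3], 0], [[0.35, 0.1, -0.55], 0], [[0.6, 0.15, -0.6], 0], [[0.8, 0.18, -0.6], 0], [[1, 0.18, -0.6], 0]]'

```text
time_s: 12.25
tool_pos: [0.5665, 0.1654, 0.135]
eef_rot: [[-0.0, 1.0, 0.001], [1.0, 0.0, 0.0], [0.0, 0.001, -1.0]]
wrist_force: [0.8, -1.2, -1.0]
grip_width: 0.0483
finger_force: 62.2
```

>>> step_arm --moves '[[[0.3, 0, 0], 0], [[0.545, 0, 0], 0], [[0.545, 0, 0], 0], [[0.545, 0, 0.2], 0], [[0.545, 0, 0.35], 0]]'

```text
time_s: 12.88
tool_pos: [0.5658, 0.2719, 0.0632]
eef_rot: [[0.0, 1.0, -0.001], [1.0, -0.0, -0.001], [-0.001, -0.001, -1.0]]
wrist_force: [-0.6, 0.1, -0.4]
grip_width: 0.0481
finger_force: 62.2
```

>>> step_arm --moves '[[[0, 0, 0.05], 0], [[0, 0, 0.1], 0], [[0, 0, 0.15], 0], [[0, 0, 0.175], 0], [[0, 0, 0.185], 0]]'

```text
time_s: 13.5
tool_pos: [0.5663, 0.273, 0.0275]
eef_rot: [[-0.0, 1.0, 0.0], [1.0, 0.0, 0.0], [0.0, 0.0, -1.0]]
wrist_force: [-2.5, -0.3, 8.1]
grip_width: 0.0485
finger_force: 63.1
```

>>> step_arm --moves '[[[0, 0, 0], 0], [[0, 0, 0], 0], [[0, 0, 0], 0], [[0, 0, -0.2], 0], [[0, 0, -0.5], 0]]' --fingers 0.77

```text
time_s: 14.12
tool_pos: [0.5645, 0.2723, 0.1255]
eef_rot: [[-0.0, 1.0, -0.006], [1.0, 0.0, -0.002], [-0.002, -0.006, -1.0]]
wrist_force: [0.8, 0.1, 0.6]
grip_width: 0.0657
finger_force: 0.0
```

>>> step_arm --moves '[[[-0.3, 0, 0], 0], [[-0.6, 0, 0], 0], [[-0.9, 0.1, 0], 0], [[-1, 0.2, 0], 0], [[-1, 0.335, 0], 0]]'

```text
time_s: 14.75
tool_pos: [0.6339, 0.0705, 0.128]
eef_rot: [[0.003, 1.0, 0.001], [1.0, -0.003, -0.0], [-0.0, 0.001, -1.0]]
wrist_force: [0.1, 0.6, 0.4]
grip_width: 0.0661
finger_force: 0.0
```

>>> step_arm --moves '[[[-0.3, 0, 0], 0], [[-0.51, 0, 0], 0], [[-0.51, 0, 0], 0], [[-0.51, 0, 0], 0], [[-0.51, 0, 0], 0]]'

```text
time_s: 15.38
tool_pos: [0.6333, -0.0277, 0.1274]
eef_rot: [[-0.002, 1.0, 0.0], [1.0, 0.002, 0.0], [0.0, 0.0, -1.0]]
wrist_force: [0.1, 0.2, 0.3]
grip_width: 0.0658
finger_force: 0.0
```

```bash
cat > t.py <<'E'
from h import *
import sys
cx,cy=map(float,sys.argv[1:3])
p=robot.camera("wrist");w=pts(p,np.ones((480,640),bool));x,y,z=w.T
m=(z>.022)&(z<.032)&(abs(x-cx)<.045)&(abs(y-cy)<.045);q=w[m]
print(robot.observe()["tool_pos"].round(4),len(q),cv2.minEnclosingCircle(q[:,:2].astype(np.float32)) if len(q) else None)
p=robot.camera("top");look(p,["tin0"])
E
python3 t.py .6335 -.029
```

```text
[ 0.6333 -0.0277  0.1274] 3398 ((0.6346420049667358, -0.03002353198826313), 0.025172093883156776)
tin0 0.74 [207, 233, 16, 18] mid [0.561 0.332] med [0.56  0.331 0.048] top 0.051 bgr [175 178 180] n 233
tin0 0.68 [279, 281, 17, 16] mid [0.411 0.114] med [0.411 0.113 0.027] top 0.03 bgr [130 176 190] n 247
tin0 0.65 [329, 210, 2, 15] mid [ 0.546 -0.01 ] med [ 0.582 -0.015  0.185] top 0.185 bgr [121 126 129] n 58
tin0 0.63 [433, 258, 28, 28] mid [ 0.452 -0.36 ] med [ 0.442 -0.344  0.006] top 0.01 bgr [ 92 125 153] n 334
tin0 0.58 [386, 266, 16, 17] mid [ 0.441 -0.201] med [ 0.442 -0.2    0.027] top 0.031 bgr [180 182 184] n 225
tin0 0.53 [222, 232, 19, 15] mid [0.563 0.27 ] med [0.564 0.271 0.049] top 0.052 bgr [175 178 180] n 232
```

>>> step_arm --moves '[[[0, 0, 0.2], 0], [[0, 0, 0.4], 0], [[0, 0, 0.52], 0], [[0, 0, 0.6], 0], [[0, 0, 0.615], 0]]'

```text
time_s: 16.15
tool_pos: [0.6327, -0.0286, 0.0033]
eef_rot: [[-0.001, 1.0, -0.002], [1.0, 0.001, 0.0], [0.0, -0.002, -1.0]]
wrist_force: [0.9, -0.2, 0.7]
grip_width: 0.0661
finger_force: 0.0
```

>>> step_arm --moves '[[[0, 0, 0], 0], [[0, 0, 0], 0], [[0, 0, 0], 0], [[0, 0, 0], 0], [[0, 0, -0.05], 0]]' --fingers 0.4

```text
time_s: 16.77
tool_pos: [0.6323, -0.0289, 0.0135]
eef_rot: [[-0.0, 1.0, -0.003], [1.0, 0.0, 0.0], [0.0, -0.003, -1.0]]
wrist_force: [-0.7, 0.5, -0.5]
grip_width: 0.048
finger_force: 62.2
```

>>> step_arm --moves '[[[0, -0.1, -0.3], 0], [[0.25, -0.325, -0.55], 0], [[0.5, -0.325, -0.6], 0], [[0.75, -0.325, -0.6], 0], [[1, -0.325, -0.6], 0]]'

```text
time_s: 17.4
tool_pos: [0.5679, 0.1727, 0.1355]
eef_rot: [[-0.0, 1.0, 0.002], [1.0, 0.0, 0.0], [0.0, 0.002, -1.0]]
wrist_force: [0.6, -0.8, -0.9]
grip_width: 0.0477
finger_force: 62.1
```

>>> step_arm --moves '[[[0.21, 0, 0], 0], [[0.21, 0, 0], 0], [[0.21, 0, 0.1], 0], [[0.21, 0, 0.25], 0], [[0.21, 0, 0.35], 0]]'

```text
time_s: 18.02
tool_pos: [0.5674, 0.2115, 0.0627]
eef_rot: [[0.001, 1.0, -0.002], [1.0, -0.001, -0.001], [-0.001, -0.002, -1.0]]
wrist_force: [0.7, 1.4, -0.1]
grip_width: 0.048
finger_force: 62.1
```

>>> step_arm --moves '[[[0, 0, 0.05], 0], [[0, 0, 0.1], 0], [[0, 0, 0.15], 0], [[0, 0, 0.17], 0], [[0, 0, 0.18], 0]]'

```text
time_s: 18.65
tool_pos: [0.5684, 0.213, 0.0284]
eef_rot: [[-0.0, 1.0, 0.0], [1.0, 0.0, 0.0], [0.0, 0.0, -1.0]]
wrist_force: [0.3, 0.3, -1.1]
grip_width: 0.048
finger_force: 62.1
```

>>> step_arm --moves '[[[0, 0, 0.005], 0], [[0, 0, 0.005], 0], [[0, 0, 0.005], 0], [[0, 0, -0.2], 0], [[-0.065, 0, -0.5], 0]]' --fingers 0.77

```text
time_s: 19.27
tool_pos: [0.5665, 0.2001, 0.1268]
eef_rot: [[-0.001, 1.0, -0.005], [1.0, 0.001, -0.001], [-0.001, -0.005, -1.0]]
wrist_force: [1.0, 0.3, -0.1]
grip_width: 0.0657
finger_force: 0.0
```

>>> step_arm --moves '[[[-0.3, -0.1, 0], 0], [[-0.55, -0.2, 0], 0], [[-0.8, -0.3, 0], 0], [[-1, -0.4, 0], 0], [[-1, -0.5, 0], 0]]'

```text
time_s: 19.9
tool_pos: [0.4677, -0.0025, 0.1287]
eef_rot: [[0.004, 1.0, 0.001], [1.0, -0.004, -0.001], [-0.001, 0.001, -1.0]]
wrist_force: [0.4, 0.6, 0.6]
grip_width: 0.0658
finger_force: 0.0
```

>>> step_arm --moves '[[[-0.3, -0.05, 0], 0], [[-0.6, -0.12, 0], 0], [[-0.9, -0.12, 0], 0], [[-1, -0.12, 0], 0], [[-1, -0.12, 0], 0]]'

```text
time_s: 20.52
tool_pos: [0.4443, -0.2006, 0.1283]
eef_rot: [[0.002, 1.0, 0.0], [1.0, -0.002, 0.001], [0.001, 0.0, -1.0]]
wrist_force: [0.2, 0.0, 0.5]
grip_width: 0.0658
finger_force: 0.0
```

```bash
python3 t.py .444 -.199
```

```text
[ 0.4443 -0.1995  0.1282] 3409 ((0.44356071949005127, -0.2007519006729126), 0.025126267224550247)
tin0 0.73 [280, 285, 15, 12] mid [0.411 0.113] med [0.411 0.114 0.027] top 0.031 bgr [134 181 193] n 228
tin0 0.72 [250, 227, 11, 21] mid [0.565 0.21 ] med [0.564 0.21  0.048] top 0.051 bgr [178 180 182] n 231
tin0 0.67 [207, 231, 18, 18] mid [0.561 0.33 ] med [0.56  0.331 0.048] top 0.052 bgr [174 177 179] n 238
tin0 0.52 [446, 258, 17, 21] mid [ 0.457 -0.372] med [ 0.454 -0.374  0.075] top 0.079 bgr [158 102  65] n 223
tin0 0.48 [224, 233, 22, 13] mid [0.563 0.269] med [0.564 0.269 0.049] top 0.052 bgr [176 179 181] n 232
tin0 0.33 [373, 200, 50, 44] mid [ 0.628 -0.219] med [ 0.624 -0.193  0.052] top 0.055 bgr [174 181 180] n 1203
```

>>> step_arm --moves '[[[0, 0, 0.2], 0], [[0, 0, 0.4], 0], [[0, 0, 0.52], 0], [[0, 0, 0.6], 0], [[0, 0, 0.62], 0]]'

```text
time_s: 21.3
tool_pos: [0.4441, -0.1988, 0.0036]
eef_rot: [[-0.002, 1.0, -0.001], [1.0, 0.002, 0.001], [0.001, -0.001, -1.0]]
wrist_force: [0.4, -0.3, 0.3]
grip_width: 0.066
finger_force: 0.0
```

>>> step_arm --moves '[[[0, 0, 0], 0], [[0, 0, 0], 0], [[0, 0, 0], 0], [[0, 0, 0], 0], [[0, 0, -0.05], 0]]' --fingers 0.4

```text
time_s: 21.92
tool_pos: [0.4434, -0.1996, 0.0138]
eef_rot: [[-0.0, 1.0, -0.002], [1.0, 0.0, 0.001], [0.001, -0.002, -1.0]]
wrist_force: [0.4, 0.1, -0.5]
grip_width: 0.0479
finger_force: 62.1
```

>>> step_arm --moves '[[[0, 0, -0.3], 0], [[0.1, 0.1, -0.6], 0], [[0.4, 0.2, -0.6], 0], [[0.7, 0.3, -0.6], 0], [[0.95, 0.4, -0.6], 0]]'

```text
time_s: 22.55
tool_pos: [0.5245, -0.0082, 0.135]
eef_rot: [[-0.0, 1.0, 0.001], [1.0, 0.0, -0.0], [-0.0, 0.001, -1.0]]
wrist_force: [0.6, -0.6, -0.9]
grip_width: 0.0478
finger_force: 62.2
```

>>> step_arm --moves '[[[0.25, 0.1, 0], 0], [[0.5, 0.2, 0], 0], [[0.75, 0.235, 0], 0], [[0.815, 0.235, 0], 0], [[0.815, 0.235, 0.2], 0]]'

```text
time_s: 23.18
tool_pos: [0.5741, 0.1543, 0.0982]
eef_rot: [[-0.002, 1.0, 0.009], [1.0, 0.002, 0.001], [0.001, 0.009, -1.0]]
wrist_force: [1.1, -0.0, -1.3]
grip_width: 0.0478
finger_force: 62.2
```

>>> step_arm --moves '[[[0, 0, 0.1], 0], [[0, 0, 0.2], 0], [[0, 0, 0.28], 0], [[0, 0, 0.32], 0], [[0, 0, 0.33], 0]]'

```text
time_s: 23.8
tool_pos: [0.5711, 0.1526, 0.0281]
eef_rot: [[0.0, 1.0, -0.0], [1.0, -0.0, -0.0], [-0.0, -0.0, -1.0]]
wrist_force: [0.1, -0.4, 0.1]
grip_width: 0.0478
finger_force: 62.2
```

>>> step_arm --moves '[[[0, 0, 0.005], 0], [[0, 0, 0.005], 0], [[0, 0, 0.005], 0], [[0, 0, -0.2], 0], [[0, 0, -0.5], 0]]' --fingers 0.77

```text
time_s: 24.42
tool_pos: [0.5696, 0.1527, 0.127]
eef_rot: [[-0.0, 1.0, -0.006], [1.0, 0.0, -0.001], [-0.001, -0.006, -1.0]]
wrist_force: [1.6, 0.1, 0.6]
grip_width: 0.0658
finger_force: 0.0
```

>>> step_arm --moves '[[[0.1, -0.2, 0], 0], [[0.2, -0.45, 0], 0], [[0.3, -0.7, 0], 0], [[0.41, -0.855, 0], 0], [[0.41, -0.855, 0], 0]]' --fingers 0

```text
time_s: 25.05
tool_pos: [0.3985, 0.2361, 0.1289]
eef_rot: [[-0.004, 1.0, 0.001], [1.0, 0.004, 0.001], [0.001, 0.001, -1.0]]
wrist_force: [0.2, -0.4, 0.7]
grip_width: 0.0002
finger_force: 0.0
```

Run:
```python
from h import *
for n in("side","top"):
    p=robot.camera(n);cv2.imwrite(f"pics/{n}1.png",p["pixels"]);look(p,["tin0"])
    w=pts(p,np.ones((480,640),bool));x,y,z=w.T
    m=(z>.066)&(z<.08)&(x>.46)&(x<.53)&(y>.09)&(y<.39);f=w[m];k=np.polyfit(f[:,1],f[:,0],1);print(np.polyval(k,.24),k)
a=cv2.imread("pics/top1.png")[190:310,170:350];b=cv2.imread("pics/side1.png")[250:410,230:400]
o=np.zeros((330,750,3),np.uint8);c=cv2.resize(a,None,fx=2.2,fy=2.2);d=cv2.resize(b,None,fx=2,fy=2);o[:c.shape[0],:c.shape[1]]=c;o[:320,400:740]=d;cv2.imwrite("pics/m1.png",o)
print(robot.observe()["tool_pos"])
```

```text
tin0 0.89 [278, 351, 23, 21] mid [0.563 0.333] med [0.563 0.333 0.049] top 0.052 bgr [216 218 223] n 519
tin0 0.89 [282, 324, 22, 23] mid [0.566 0.272] med [0.566 0.272 0.049] top 0.052 bgr [203 207 213] n 579
tin0 0.69 [286, 283, 25, 19] mid [0.571 0.153] med [0.571 0.154 0.049] top 0.052 bgr [206 208 214] n 442
tin0 0.58 [283, 304, 25, 24] mid [0.568 0.212] med [0.568 0.213 0.049] top 0.052 bgr [208 210 215] n 482
tin0 0.56 [358, 292, 14, 13] mid [0.429 0.247] med [0.429 0.248 0.18 ] top 0.159 bgr [ 43 177 206] n 163
0.4905246737340716 [-0.0447357   0.50126124]
tin0 0.81 [266, 226, 19, 19] mid [0.57  0.152] med [0.568 0.152 0.048] top 0.051 bgr [177 181 184] n 247
tin0 0.79 [208, 232, 16, 17] mid [0.561 0.331] med [0.56  0.331 0.048] top 0.051 bgr [174 177 179] n 239
tin0 0.74 [280, 282, 15, 16] mid [0.41  0.114] med [0.409 0.114 0.027] top 0.03 bgr [141 184 194] n 200
tin0 0.74 [462, 190, 30, 34] mid [ 0.631 -0.449] med [ 0.636 -0.454  0.084] top 0.086 bgr [100  82  61] n 717
tin0 0.6 [223, 232, 20, 14] mid [0.563 0.27 ] med [0.565 0.269 0.049] top 0.052 bgr [175 178 180] n 225
tin0 0.52 [250, 229, 15, 20] mid [0.566 0.209] med [0.566 0.209 0.048] top 0.052 bgr [178 181 183] n 231
0.4871499095778327 [-0.05481451  0.50030539]
[0.4011544  0.2346076  0.12860308]
```

View pics/m1.png

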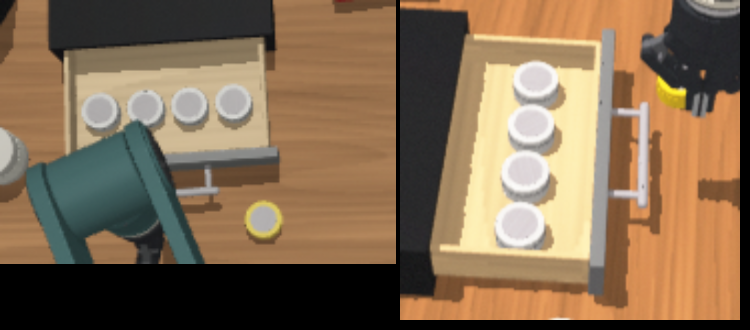

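All four tins lie flat in a row on the drawer floor, at (100,112), (145,108), (190,106) and (234,104). Next I push the handle with shut fingers.

>>> step_arm --moves '[[[0, 0, 0.2], 0], [[0, 0, 0.4], 0], [[0, 0, 0.48], 0], [[0, 0.05, 0.48], 0], [[0, 0.1, 0.48], 0]]'

```text
time_s: 25.88
tool_pos: [0.4227, 0.2354, 0.0341]
eef_rot: [[0.0, 1.0, 0.004], [1.0, -0.0, 0.001], [0.001, 0.004, -1.0]]
wrist_force: [0.0, -0.9, -0.4]
grip_width: -0.0001
finger_force: 0.0
```

>>> step_arm --moves '[[[0, 0.05, 0], 0], [[0, 0.12, 0], 0], [[0, 0.2, 0], 0], [[0.01, 0.28, 0], 0], [[0.02, 0.36, 0], 0]]'

```text
time_s: 26.5
tool_pos: [0.4934, 0.2385, 0.0321]
eef_rot: [[0.0, 1.0, -0.0], [1.0, -0.0, -0.001], [-0.001, -0.0, -1.0]]
wrist_force: [-1.8, -0.9, 0.9]
grip_width: -0.0002
finger_force: 0.8
```

>>> step_arm --moves '[[[0, 0.07, 0], 0], [[0, 0.14, 0], 0], [[0.01, 0.21, 0], 0], [[0.01, 0.28, 0], 0], [[0.02, 0.34, 0], 0]]'

```text
time_s: 27.12
tool_pos: [0.5612, 0.2426, 0.0322]
eef_rot: [[0.0, 1.0, -0.0], [1.0, -0.0, -0.001], [-0.001, -0.0, -1.0]]
wrist_force: [-1.0, -1.2, -0.1]
grip_width: 0.0
finger_force: 0.7
```

```bash
cat > d.py <<'E'
from h import *
o=robot.observe();print(o["tool_pos"].round(4),o["wrist_force"].round(1))
for n in("side",):
    p=robot.camera(n)
    w=pts(p,np.ones((480,640),bool));x,y,z=w.T
    xd=x+.046*(y-.24)
    for lo,hi,nm in((.078,.092,"cabtop"),(.066,.0765,"panel")):
        m=(z>lo)&(z<hi)&(xd>.45)&(xd<.70)&(y>.31)&(y<.38);f=xd[m];print(nm,len(f),np.percentile(f,[1,5,50,95]).round(4) if len(f) else None)
E
python3 d.py
```

```text
[0.5612 0.2426 0.0322] [-1.  -1.2 -0.1]
cabtop 884 [0.648  0.6496 0.6733 0.6974]
panel 270 [0.6153 0.6157 0.6229 0.6327]
```

>>> step_arm --moves '[[[0, 0.02, 0], 0], [[0, 0.04, 0], 0], [[0, 0.055, 0], 0], [[0, 0.065, 0], 0], [[0, 0.065, 0], 0]]'

```text
time_s: 27.8
tool_pos: [0.5735, 0.2429, 0.0324]
eef_rot: [[-0.0, 1.0, 0.001], [1.0, 0.0, -0.0], [-0.0, 0.001, -1.0]]
wrist_force: [-0.4, -0.3, 0.0]
grip_width: 0.0001
finger_force: 0.1
```

>>> step_arm --moves '[[[0, 0.005, 0], 0], [[0, 0.01, 0], 0], [[0, 0.015, 0], 0], [[0, 0.02, 0], 0], [[0, 0.02, 0], 0]]'

```text
time_s: 28.42
tool_pos: [0.5774, 0.243, 0.0324]
eef_rot: [[-0.0, 1.0, 0.0], [1.0, 0.0, 0.0], [0.0, 0.0, -1.0]]
wrist_force: [-0.7, 0.0, 0.2]
grip_width: -0.0
finger_force: 0.2
```

```bash
python3 d.py
```

```text
[0.5774 0.243  0.0324] [-0.7  0.   0.2]
cabtop 883 [0.6479 0.6495 0.6736 0.6978]
panel 270 [0.6315 0.6319 0.6389 0.6474]
```

>>> step_arm --moves '[[[0, 0.003, 0], 0], [[0, 0.006, 0], 0], [[0, 0.008, 0], 0], [[0, 0.01, 0], 0], [[0, 0.01, 0], 0]]'

```text
time_s: 29.1
tool_pos: [0.5788, 0.243, 0.0323]
eef_rot: [[-0.0, 1.0, -0.001], [1.0, 0.0, -0.0], [-0.0, -0.001, -1.0]]
wrist_force: [-2.2, -0.6, 1.1]
grip_width: -0.0001
finger_force: 1.5
```

>>> step_arm --moves '[[[0, 0.003, 0], 0], [[0, 0.006, 0], 0], [[0, 0.008, 0], 0], [[0, 0.01, 0], 0], [[0, 0.01, 0], 0]]'

```text
time_s: 29.72
tool_pos: [0.579, 0.243, 0.0323]
eef_rot: [[-0.001, 1.0, -0.005], [1.0, 0.001, -0.0], [-0.0, -0.005, -1.0]]
wrist_force: [-7.7, 1.0, 4.6]
grip_width: 0.0
finger_force: 4.4
```

>>> step_arm --moves '[[[0, -0.08, 0], 0], [[0, -0.15, -0.05], 0], [[0, -0.15, -0.35], 0], [[0, -0.15, -0.65], 0], [[0, -0.15, -0.95], 0]]'

```text
time_s: 30.35
tool_pos: [0.5514, 0.2428, 0.2253]
eef_rot: [[0.0, 1.0, 0.003], [1.0, -0.0, 0.0], [0.0, 0.003, -1.0]]
wrist_force: [0.6, 0.9, -0.3]
grip_width: -0.0001
finger_force: 0.0
```

>>> step_arm --moves '[[[-0.3, 0, 0], 0], [[-0.6, 0, 0], 0], [[-0.9, 0, 0], 0], [[-1, 0, 0], 0], [[-1, 0, 0], 0]]' --fingers 1

```text
time_s: 30.98
tool_pos: [0.5515, 0.0421, 0.2231]
eef_rot: [[0.002, 1.0, 0.002], [1.0, -0.002, 0.001], [0.001, 0.002, -1.0]]
wrist_force: [-0.6, -0.3, 0.6]
grip_width: 0.0853
finger_force: 0.0
```

>>> step_arm --moves '[[[-0.25, 0.1, 0], 0], [[-0.5, 0.2, 0], 0], [[-0.7, 0.3, 0], 0], [[-0.7, 0.39, 0], 0], [[-0.7, 0.39, 0], 0]]'

```text
time_s: 31.6
tool_pos: [0.6304, -0.0954, 0.2216]
eef_rot: [[-0.002, 1.0, -0.0], [1.0, 0.002, 0.001], [0.001, -0.0, -1.0]]
wrist_force: [-0.4, -0.8, -0.2]
grip_width: 0.0853
finger_force: 0.0
```

```bash
python3 d.py; python3 w.py w4 jar_orange jar_blue pan_top mat_top
python3 - <<'E'
from h import *
import glob
p=robot.camera("wrist");w=pts(p,np.ones((480,640),bool));x,y,z=w.T
m=(z>.115)&(z<.13)&(np.hypot(x-.629,y+.217)<.05);q=w[m];print(len(q),cv2.minEnclosingCircle(q[:,:2].astype(np.float32)),np.median(q,0))
m=(z>.047)&(z<.06)&(np.hypot(x-.629,y+.217)<.07);q=w[m];print(len(q),cv2.minEnclosingCircle(q[:,:2].astype(np.float32)),np.median(q[:,2]))
E
```

```text
[ 0.6304 -0.0954  0.2216] [-0.4 -0.8 -0.2]
cabtop 875 [0.6479 0.6495 0.6734 0.6973]
panel 262 [0.6327 0.6331 0.6403 0.6476]
[ 0.6294 -0.0952  0.2222] [-0.56 -0.39  0.44] 0.08503479251838345
jar_orange 0.59 [286, 309, 65, 95] mid [ 0.63  -0.215] med [ 0.63  -0.214  0.123] top 0.124 bgr [ 52 103 175] n 5225
jar_blue 0.44 [198, 404, 8, 16] mid [ 0.487 -0.357] med [ 0.488 -0.356  0.013] top 0.015 bgr [111 130 139] n 70
pan_top 0.95 [271, 291, 100, 77] mid [ 0.633 -0.208] med [ 0.639 -0.196  0.053] top 0.054 bgr [151 152 152] n 3627
pan_top 0.74 [415, 84, 111, 203] mid [ 0.77  -0.074] med [ 0.769 -0.064  0.051] top 0.052 bgr [ 40  46 201] n 19221
pan_top 0.2 [241, 249, 130, 131] mid [ 0.633 -0.208] med [ 0.639 -0.196  0.053] top 0.054 bgr [169 178 172] n 12748
mat_top 0.79 [200, 387, 23, 39] mid [ 0.494 -0.359] med [ 0.495 -0.354  0.005] top 0.006 bgr [ 95 144 186] n 516
3000 ((0.6303548812866211, -0.216523215174675), 0.02788563072681427) [ 0.63054411 -0.21284263  0.12294755]
3679 ((0.6333276629447937, -0.2178228497505188), 0.05223849415779114) 0.053148669682214385
```

View pics/w4.png

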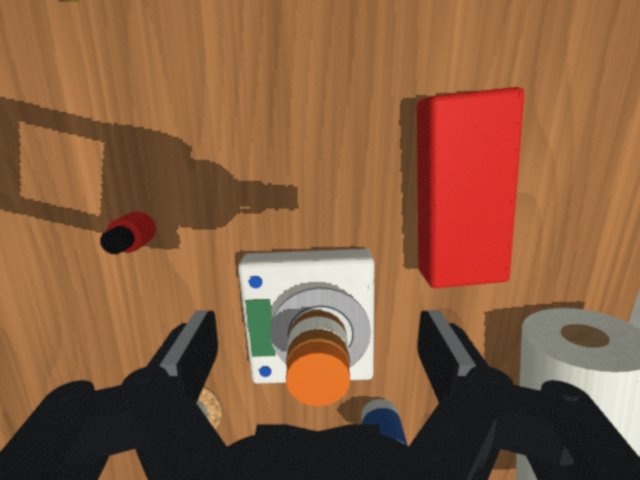

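The orange jar is centred on the pan at (318,375) in the wrist view, with fingers spanning it in x. A white roll is at (590,400), so I check its distance before going on.

Run:
```python
from h import *
for n in("wrist","top"):
    p=robot.camera(n);w=pts(p,np.ones((480,640),bool));x,y,z=w.T
    m=(z>.06)&(x>.66)&(y>-.32)&(y<-.1)&(z<.17);q=w[m];print(n,len(q),np.percentile(q,[.5,50,99.5],0).round(3).tolist() if len(q) else 0)
```

```text
wrist 7370 [[0.849, -0.31, 0.06], [0.892, -0.229, 0.097], [0.944, -0.211, 0.111]]
top 1007 [[0.854, -0.319, 0.062], [0.899, -0.275, 0.103], [0.956, -0.212, 0.114]]
```

>>> step_arm --moves '[[[-0.2, 0, 0], 0], [[-0.4, 0, 0], 0], [[-0.55, 0, 0], 0], [[-0.6, 0, 0], 0], [[-0.6, 0, 0], 0]]'

```text
time_s: 32.67
tool_pos: [0.6292, -0.217, 0.2222]
eef_rot: [[0.001, 1.0, -0.0], [1.0, -0.001, 0.001], [0.001, -0.0, -1.0]]
wrist_force: [-0.1, 0.5, 0.7]
grip_width: 0.0854
finger_force: 0.0
```

>>> step_arm --moves '[[[0, 0, 0.25], 0], [[0, 0, 0.5], 0], [[0, 0, 0.65], 0], [[0, 0, 0.75], 0], [[0, 0, 0.78], 0]]'

```text
time_s: 33.3
tool_pos: [0.6291, -0.2158, 0.0653]
eef_rot: [[-0.001, 1.0, -0.001], [1.0, 0.001, 0.001], [0.001, -0.001, -1.0]]
wrist_force: [-0.9, 0.2, -0.0]
grip_width: 0.0856
finger_force: 0.0
```

>>> step_arm --moves '[[[0, 0, 0], 0], [[0, 0, 0], 0], [[0, 0, 0], 0], [[0, 0, 0], 0], [[0, 0, 0], 0]]' --fingers 0.55

```text
time_s: 33.92
tool_pos: [0.6302, -0.2173, 0.0671]
eef_rot: [[-0.0, 1.0, 0.002], [1.0, 0.0, -0.001], [-0.001, 0.002, -1.0]]
wrist_force: [2.5, 0.4, 0.9]
grip_width: 0.0565
finger_force: 63.7
```

>>> step_arm --moves '[[[0, 0, -0.05], 0], [[0, 0, -0.12], 0], [[0, 0, -0.2], 0], [[0, 0, -0.25], 0], [[0, 0, -0.25], 0]]'

```text
time_s: 34.55
tool_pos: [0.6301, -0.2174, 0.1182]
eef_rot: [[-0.0, 1.0, 0.003], [1.0, 0.0, -0.001], [-0.001, 0.003, -1.0]]
wrist_force: [-0.3, -0.2, -2.3]
grip_width: 0.0567
finger_force: 64.1
```

>>> step_arm --moves '[[[0, 0, 0], 0], [[0, 0, 0], 0], [[0, 0, 0], 0], [[0, 0, 0], 0], [[0, 0, 0], 0]]'

```text
time_s: 35.17
tool_pos: [0.6293, -0.217, 0.1162]
eef_rot: [[-0.0, 1.0, -0.0], [1.0, 0.0, 0.0], [0.0, -0.0, -1.0]]
wrist_force: [-0.9, 0.3, -1.8]
grip_width: 0.0567
finger_force: 64.1
```

>>> step_arm --moves '[[[0.15, -0.1, 0], 0], [[0.35, -0.2, 0], 0], [[0.55, -0.35, 0], 0], [[0.75, -0.5, 0], 0], [[0.8, -0.5, 0], 0]]'

```text
time_s: 35.8
tool_pos: [0.5271, -0.0547, 0.1162]
eef_rot: [[-0.002, 1.0, -0.001], [1.0, 0.002, 0.001], [0.001, -0.001, -1.0]]
wrist_force: [0.2, -0.5, -3.4]
grip_width: 0.0569
finger_force: 64.7
```

Run:
```python
from h import *
from scipy.optimize import least_squares
def circ(P,r):
    H=cv2.convexHull((P[:,:2]).astype(np.float32))[:,0]
    return least_squares(lambda c:np.hypot(H[:,0]-c[0],H[:,1]-c[1])-r,P[:,:2].mean(0),loss="soft_l1",f_scale=.002).x.round(4)
for n in("top","side","wrist"):
    p=robot.camera(n);w=pts(p,np.ones((480,640),bool));x,y,z=w.T
    m=(z>.051)&(z<.065)&(np.hypot(x-.631,y+.218)<.07);q=w[m];print(n,len(q),circ(q,.052) if len(q)>20 else None,cv2.minEnclosingCircle(q[:,:2].astype(np.float32)) if len(q)>20 else 0,np.median(q[:,2]) if len(q) else 0)
print(robot.observe()["wrist_force"])
```

```text
top 857 [ 0.6307 -0.2191] ((0.6302928924560547, -0.21970252692699432), 0.052292536944150925) 0.05759750840210509
side 618 [ 0.6343 -0.2179] ((0.6382105946540833, -0.21870222687721252), 0.05686198174953461) 0.059565134128159766
wrist 1939 [ 0.6735 -0.2075] ((0.648055911064148, -0.21117371320724487), 0.035653162747621536) 0.059277835555706024
[ 0.58929431 -0.41712176 -2.97791277]
```

>>> step_arm --moves '[[[0, 0, 0.15], 0], [[0, 0, 0.3], 0], [[0, 0, 0.4], 0], [[0, 0, 0.47], 0], [[0, 0, 0.49], 0]]'

```text
time_s: 36.58
tool_pos: [0.5293, -0.0577, 0.0174]
eef_rot: [[0.001, 1.0, -0.001], [1.0, -0.001, 0.0], [0.0, -0.001, -1.0]]
wrist_force: [-0.0, 0.5, -2.7]
grip_width: 0.0568
finger_force: 64.7
```

>>> step_arm --moves '[[[0, 0, 0], 0], [[0, 0, 0.005], 0], [[0, 0, 0.01], 0], [[0, 0, 0.015], 0], [[0, 0, 0.015], 0]]'

```text
time_s: 37.2
tool_pos: [0.5297, -0.0571, 0.0164]
eef_rot: [[-0.0, 1.0, 0.001], [1.0, 0.0, -0.0], [-0.0, 0.001, -1.0]]
wrist_force: [-2.0, 0.5, 4.3]
grip_width: 0.0567
finger_force: 65.4
```

>>> step_arm --moves '[[[0, 0, 0], 0], [[0, 0, 0], 0], [[0, 0, 0], 0], [[0, 0, -0.2], 0], [[0, 0, -0.45], 0]]' --fingers 1

```text
time_s: 37.83
tool_pos: [0.5281, -0.0568, 0.1046]
eef_rot: [[-0.0, 1.0, -0.004], [1.0, 0.0, 0.001], [0.001, -0.004, -1.0]]
wrist_force: [0.9, 0.4, 0.4]
grip_width: 0.0859
finger_force: 0.0
```

>>> step_arm --moves '[[[0, 0, -0.25], 0], [[-0.25, -0.1, -0.45], 0], [[-0.5, -0.2, -0.45], 0], [[-0.75, -0.3, -0.45], 0], [[-1, -0.335, -0.45], 0]]'

```text
time_s: 38.45
tool_pos: [0.4614, -0.2585, 0.1957]
eef_rot: [[0.0, 1.0, 0.001], [1.0, -0.0, -0.0], [-0.0, 0.001, -1.0]]
wrist_force: [1.0, 0.6, 0.2]
grip_width: 0.0856
finger_force: 0.0
```

```bash
python3 w.py w5 jar_blue jar_orange mat_top paint_bottle
python3 - <<'E'
from h import *
for n in("wrist","top","side"):
    p=robot.camera(n);w=pts(p,np.ones((480,640),bool));x,y,z=w.T
    for c in((.462,-.368),(.53,-.057)):
        m=(z>.06)&(z<.08)&(np.hypot(x-c[0],y-c[1])<.05);q=w[m];print(n,len(q),cv2.minEnclosingCircle(q[:,:2].astype(np.float32)) if len(q)>20 else 0)
E
```

```text
[ 0.4603 -0.2647  0.1952] [ 0.2  -4.24  0.05] 0.08597009804027808
jar_blue 0.68 [289, 289, 59, 85] mid [ 0.463 -0.367] med [ 0.463 -0.365  0.075] top 0.075 bgr [145  97  69] n 4444
jar_orange 0.74 [385, 0, 33, 4] mid [ 0.529 -0.085] med [ 0.528 -0.086  0.018] top 0.02 bgr [39 61 85] n 165
mat_top 0.77 [274, 269, 83, 65] mid [ 0.46  -0.353] med [ 0.455 -0.343  0.005] top 0.006 bgr [ 79 121 156] n 2295
mat_top 0.7 [417, 78, 181, 177] mid [ 0.632 -0.217] med [ 0.632 -0.215  0.059] top 0.06 bgr [175 183 178] n 30377
paint_bottle 0.6 [265, 16, 45, 56] mid [ 0.439 -0.119] med [ 0.439 -0.119  0.056] top 0.057 bgr [32 35 95] n 2112
paint_bottle 0.57 [467, 106, 133, 136] mid [ 0.632 -0.217] med [ 0.632 -0.215  0.059] top 0.06 bgr [178 181 180] n 13767
wrist 2942 ((0.4628075659275055, -0.36799731850624084), 0.028086693957448006)
wrist 0 0
top 215 ((0.45977485179901123, -0.3686037063598633), 0.027788253501057625)
top 271 ((0.5272629261016846, -0.057666487991809845), 0.027787405997514725)
side 255 ((0.4617655873298645, -0.3683913052082062), 0.03025146760046482)
side 336 ((0.5305537581443787, -0.057323530316352844), 0.030322371050715446)
```

View pics/w5.png

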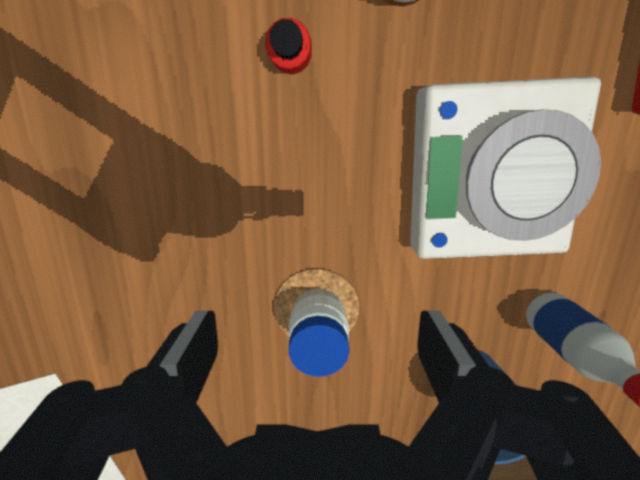

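The blue jar on the mat is at (318,345), the pan is empty and the paint bottle hasn't moved. Next I grasp the blue jar.

>>> step_arm --moves '[[[-0.2, 0, 0], 0], [[-0.4, 0, 0], 0], [[-0.555, 0, 0], 0], [[-0.555, 0, 0], 0], [[-0.555, 0, 0.1], 0]]'

```text
time_s: 39.48
tool_pos: [0.4638, -0.3676, 0.1772]
eef_rot: [[-0.002, 1.0, 0.003], [1.0, 0.002, -0.002], [-0.002, 0.003, -1.0]]
wrist_force: [0.2, 0.8, -0.5]
grip_width: 0.0851
finger_force: 0.0
```

>>> step_arm --moves '[[[0, 0, 0.2], 0], [[0, 0, 0.45], 0], [[0, 0, 0.65], 0], [[0, 0, 0.75], 0], [[0, 0, 0.775], 0]]'

```text
time_s: 40.1
tool_pos: [0.462, -0.3654, 0.0185]
eef_rot: [[-0.002, 1.0, -0.003], [1.0, 0.002, 0.003], [0.003, -0.003, -1.0]]
wrist_force: [0.4, -0.1, 0.1]
grip_width: 0.0856
finger_force: 0.0
```

>>> step_arm --moves '[[[0, 0, 0], 0], [[0, 0, 0], 0], [[0, 0, 0], 0], [[0, 0, 0], 0], [[0, 0, 0], 0]]' --fingers 0.55

```text
time_s: 40.72
tool_pos: [0.4635, -0.3688, 0.0224]
eef_rot: [[-0.0, 1.0, 0.003], [1.0, 0.0, -0.002], [-0.002, 0.003, -1.0]]
wrist_force: [1.8, 0.6, 5.9]
grip_width: 0.0564
finger_force: 65.0
```

>>> step_arm --moves '[[[0, 0, -0.1], 0], [[0, 0, -0.3], 0], [[0, 0, -0.5], 0], [[0, 0, -0.55], 0], [[0, 0, -0.55], 0]]'

```text
time_s: 41.35
tool_pos: [0.4621, -0.368, 0.1297]
eef_rot: [[-0.0, 1.0, -0.0], [1.0, 0.0, 0.0], [0.0, -0.0, -1.0]]
wrist_force: [-0.7, -0.4, -3.7]
grip_width: 0.0568
finger_force: 64.4
```

>>> step_arm --moves '[[[0, 0, 0], 0], [[0, 0, 0], 0], [[0, 0, 0], 0], [[0, 0, 0], 0], [[0, 0, 0], 0]]'

```text
time_s: 41.98
tool_pos: [0.4624, -0.3681, 0.1303]
eef_rot: [[-0.0, 1.0, 0.0], [1.0, 0.0, 0.0], [0.0, 0.0, -1.0]]
wrist_force: [0.5, -0.6, -2.7]
grip_width: 0.057
finger_force: 64.4
```

Run:
```python
from h import *
f=[]
for i in range(4):
    p=robot.camera("top" if i%2 else "side");o=robot.observe();f.append(o["wrist_force"])
    w=pts(p,np.ones((480,640),bool));x,y,z=w.T
    m=(z<.012)&(z>.0045)&(np.hypot(x-.459,y+.3645)<.06);q=w[m];print(len(q),cv2.minEnclosingCircle(q[:,:2].astype(np.float32)) if len(q)>20 else 0)
print(o["tool_pos"].round(4),np.mean(f,0))
```

```text
348 ((0.46077072620391846, -0.36215338110923767), 0.05950738489627838)
82 ((0.4683747887611389, -0.3546908497810364), 0.05270923674106598)
364 ((0.4603467583656311, -0.36314818263053894), 0.05883046239614487)
72 ((0.47553741931915283, -0.3454493284225464), 0.0516432449221611)
[ 0.4624 -0.3681  0.1304] [ 0.35866094 -0.11617507 -2.55614794]
```

>>> step_arm --moves '[[[0.18, 0.15, 0], 0], [[0.38, 0.36, 0], 0], [[0.58, 0.58, 0], 0], [[0.7, 0.78, 0], 0], [[0.747, 0.85, 0], 0]]'

```text
time_s: 42.8
tool_pos: [0.6342, -0.2164, 0.13]
eef_rot: [[-0.003, 1.0, 0.0], [1.0, 0.003, 0.0], [0.0, 0.0, -1.0]]
wrist_force: [-1.3, 0.1, -2.6]
grip_width: 0.0568
finger_force: 64.8
```

>>> step_arm --moves '[[[0, 0, 0], 0], [[0, 0, 0.08], 0], [[0, 0, 0.16], 0], [[0, 0, 0.22], 0], [[0, 0, 0.24], 0]]'

```text
time_s: 43.42
tool_pos: [0.6309, -0.2187, 0.0801]
eef_rot: [[0.001, 1.0, -0.003], [1.0, -0.001, 0.001], [0.001, -0.003, -1.0]]
wrist_force: [0.2, 0.5, -2.1]
grip_width: 0.0566
finger_force: 64.8
```

```bash
python3 w.py w6 pan_top jar_blue
python3 - <<'E'
from h import *
for n in("side","top"):
    p=robot.camera(n);w=pts(p,np.ones((480,640),bool));x,y,z=w.T;print(n);look(p,["jar_blue","pan_top"])
    if n=="side":cv2.imwrite("pics/s6.png",cv2.resize(p["pixels"][130:240,240:360],None,fx=4,fy=4))
E
```

```text
[ 0.6313 -0.2186  0.0804] [-0.18  0.53 -3.68] 0.056774944244899476
pan_top 0.63 [222, 194, 199, 119] mid [ 0.633 -0.196] med [ 0.635 -0.191  0.059] top 0.06 bgr [152 153 153] n 12764
jar_blue 0.75 [232, 242, 165, 186] mid [ 0.631 -0.212] med [ 0.631 -0.211  0.132] top 0.133 bgr [115  78  54] n 24495
side
jar_blue 0.86 [281, 145, 21, 38] mid [ 0.633 -0.215] med [ 0.634 -0.213  0.135] top 0.137 bgr [161 135 119] n 669
jar_blue 0.59 [267, 114, 10, 44] mid [ 0.709 -0.352] med [ 0.71  -0.365  0.131] top 0.132 bgr [109 109 163] n 179
pan_top 0.71 [273, 164, 40, 22] mid [ 0.633 -0.205] med [ 0.631 -0.197  0.06 ] top 0.063 bgr [179 179 184] n 466
pan_top 0.21 [283, 147, 20, 32] mid [ 0.633 -0.215] med [ 0.635 -0.214  0.135] top 0.137 bgr [162 135 119] n 647
top
jar_blue 0.49 [389, 201, 12, 13] mid [ 0.622 -0.2  ] med [ 0.623 -0.2    0.136] top 0.138 bgr [124 102  87] n 105
pan_top 0.44 [412, 211, 7, 7] mid [ 0.62  -0.263] med [ 0.622 -0.262  0.06 ] top 0.062 bgr [177 177 180] n 34
```

View pics/s6.png

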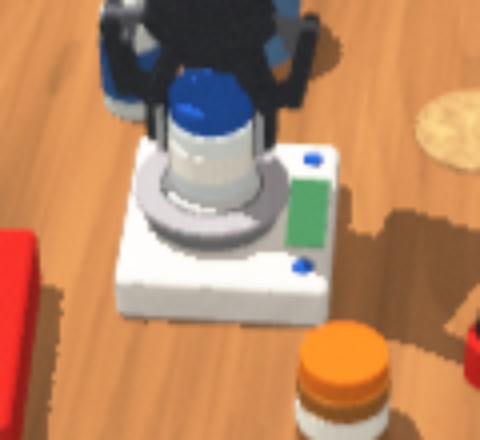

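The blue jar is centred over the pan at about (212,190), a few mm above it. I'm lowering slowly.

>>> step_arm --moves '[[[0, 0, 0.012], 0], [[0, 0, 0.024], 0], [[0, 0, 0.035], 0], [[0, 0, 0.04], 0], [[0, 0, 0.04], 0]]'

```text
time_s: 44.5
tool_pos: [0.6322, -0.2185, 0.0744]
eef_rot: [[-0.0, 1.0, -0.0], [1.0, 0.0, 0.0], [0.0, -0.0, -1.0]]
wrist_force: [-1.2, 0.3, -1.3]
grip_width: 0.057
finger_force: 64.8
```

>>> step_arm --moves '[[[0, 0, 0.005], 0], [[0, 0, 0.01], 0], [[0, 0, 0.015], 0], [[0, 0, 0.02], 0], [[0, 0, 0.02], 0]]'

```text
time_s: 45.12
tool_pos: [0.6323, -0.2186, 0.0704]
eef_rot: [[-0.0, 1.0, 0.0], [1.0, 0.0, 0.0], [0.0, 0.0, -1.0]]
wrist_force: [-1.0, -0.1, 0.0]
grip_width: 0.0564
finger_force: 64.8
```

>>> step_arm --moves '[[[0, 0, 0], 0], [[0, 0, 0], 0], [[0, 0, 0], 0], [[0, 0, 0], 0], [[0, 0, 0], 0]]' --fingers 1

```text
time_s: 45.75
tool_pos: [0.6323, -0.2186, 0.0703]
eef_rot: [[-0.0, 1.0, 0.0], [1.0, 0.0, 0.0], [0.0, 0.0, -1.0]]
wrist_force: [0.0, 0.7, -0.1]
grip_width: 0.0857
finger_force: 0.0
```

>>> step_arm --moves '[[[0, 0, -0.1], 0], [[0, 0, -0.3], 0], [[0, 0, -0.55], 0], [[0, 0, -0.75], 0], [[0, 0, -0.75], 0]]'

```text
time_s: 46.38
tool_pos: [0.6344, -0.2195, 0.2282]
eef_rot: [[-0.0, 1.0, 0.012], [1.0, 0.0, -0.005], [-0.005, 0.012, -1.0]]
wrist_force: [-0.0, 0.0, 0.7]
grip_width: 0.0852
finger_force: 0.0
```

>>> step_arm --moves '[[[0.2, -0.12, 0], 0], [[0.4, -0.25, 0], 0], [[0.6, -0.38, 0], 0], [[0.8, -0.5, 0], 0], [[0.805, -0.515, 0], 0]]'

```text
time_s: 47.0
tool_pos: [0.5278, -0.0552, 0.2205]
eef_rot: [[-0.004, 1.0, -0.0], [1.0, 0.004, 0.001], [0.001, -0.0, -1.0]]
wrist_force: [0.7, -0.1, 0.3]
grip_width: 0.0855
finger_force: 0.0
```

Run:
```python
from h import *
print(robot.observe()["tool_pos"])
for n in("wrist","top","side"):
    p=robot.camera(n);w=pts(p,np.ones((480,640),bool));x,y,z=w.T
    if n=="top":cv2.imwrite("pics/t7.png",cv2.resize(p["pixels"][180:300,300:500],None,fx=3,fy=3))
    for nm,c,a,b in(("blue",(.632,-.2185),.115,.14),("pan",(.632,-.2185),.046,.0605),("orange",(.529,-.057),.062,.08),("mat",(.459,-.3645),.003,.009)):
        m=(z>a)&(z<b)&(np.hypot(x-c[0],y-c[1])<.06);q=w[m];print(n,nm,len(q),np.round(np.hstack(cv2.minEnclosingCircle(q[:,:2].astype(np.float32))),4) if len(q)>20 else 0,np.median(q[:,2]) if len(q) else 0)
```

```text
[ 0.52775129 -0.05523373  0.22050522]
wrist blue 963 [ 0.6208 -0.2144  0.0244] 0.12275917776231665
wrist pan 2080 [ 0.6224 -0.2158  0.0507] 0.053182894967241955
wrist orange 3022 [ 0.5298 -0.0564  0.0274] 0.07061941293940498
wrist mat 1112 [ 0.4601 -0.362   0.0454] 0.004732075025745106
top blue 279 [ 0.6296 -0.2188  0.0281] 0.12147292734508766
top pan 331 [ 0.6297 -0.2187  0.0522] 0.05267030836037435
top orange 132 [ 0.5269 -0.0546  0.0261] 0.06950704428977318
top mat 465 [ 0.4588 -0.3647  0.0599] 0.004995475993664292
side blue 264 [ 0.6312 -0.2175  0.0301] 0.12309427012874091
side pan 485 [ 0.6331 -0.2178  0.0541] 0.05349286223978145
side orange 328 [ 0.5285 -0.0565  0.0289] 0.07064455828137134
side mat 405 [ 0.4594 -0.3653  0.0595] 0.0051886469905156425
```

View pics/t7.png

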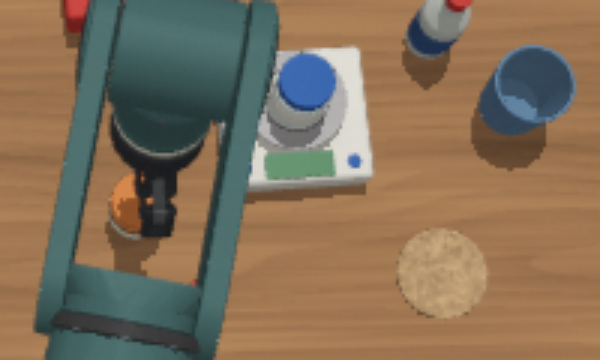

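The blue jar stands mid-pan with the pan pressed down (lid at (307,82)), and the mat is bare at (442,272). Next, the orange jar.

>>> step_arm --moves '[[[0, 0, 0.3], 0], [[0, 0, 0.6], 0], [[0, 0, 0.85], 0], [[0, 0, 0.97], 0], [[0, 0, 1], 0]]'

```text
time_s: 47.78
tool_pos: [0.528, -0.0584, 0.0176]
eef_rot: [[0.001, 1.0, -0.005], [1.0, -0.001, 0.001], [0.001, -0.005, -1.0]]
wrist_force: [-0.4, 0.4, 0.9]
grip_width: 0.0857
finger_force: 0.0
```

>>> step_arm --moves '[[[0, 0, 0.01], 0], [[0, 0, 0.01], 0], [[0, 0, 0.01], 0], [[0, 0, 0.01], 0], [[0, 0, 0.01], 0]]' --fingers 0.55

```text
time_s: 48.4
tool_pos: [0.5307, -0.0581, 0.02]
eef_rot: [[-0.0, 1.0, 0.004], [1.0, 0.0, -0.001], [-0.001, 0.004, -1.0]]
wrist_force: [1.8, -1.4, 5.5]
grip_width: 0.0567
finger_force: 65.0
```

>>> step_arm --moves '[[[0, 0, -0.1], 0], [[0, 0, -0.3], 0], [[0, 0, -0.5], 0], [[0, 0, -0.55], 0], [[0, 0, -0.55], 0]]'

```text
time_s: 49.02
tool_pos: [0.5288, -0.0574, 0.1274]
eef_rot: [[-0.0, 1.0, -0.001], [1.0, 0.0, 0.0], [0.0, -0.001, -1.0]]
wrist_force: [0.1, -0.4, -3.4]
grip_width: 0.0567
finger_force: 64.5
```

>>> step_arm --moves '[[[-0.2, -0.05, 0], 0], [[-0.4, -0.15, 0], 0], [[-0.6, -0.25, 0], 0], [[-0.8, -0.35, 0], 0], [[-1, -0.35, 0], 0]]'

```text
time_s: 49.65
tool_pos: [0.4565, -0.2576, 0.1249]
eef_rot: [[0.001, 1.0, -0.005], [1.0, -0.001, 0.004], [0.004, -0.005, -1.0]]
wrist_force: [0.8, -0.2, -2.7]
grip_width: 0.0566
finger_force: 64.7
```

>>> step_arm --moves '[[[-0.2, 0, 0], 0], [[-0.4, 0, 0], 0], [[-0.535, 0, 0], 0], [[-0.535, 0, 0.1], 0], [[-0.535, 0, 0.2], 0]]'

```text
time_s: 50.28
tool_pos: [0.4578, -0.3639, 0.0842]
eef_rot: [[0.001, 1.0, -0.004], [1.0, -0.001, 0.004], [0.004, -0.004, -1.0]]
wrist_force: [0.5, 0.2, -2.8]
grip_width: 0.0564
finger_force: 64.7
```

>>> step_arm --moves '[[[0, 0, 0.1], 0], [[0, 0, 0.2], 0], [[0, 0, 0.27], 0], [[0, 0, 0.3], 0], [[0, 0, 0.31], 0]]'

```text
time_s: 50.9
tool_pos: [0.4591, -0.3644, 0.0257]
eef_rot: [[-0.0, 1.0, -0.001], [1.0, 0.0, 0.001], [0.001, -0.001, -1.0]]
wrist_force: [0.9, 0.2, -2.1]
grip_width: 0.0566
finger_force: 64.7
```

>>> step_arm --moves '[[[0, 0, 0.004], 0], [[0, 0, 0.008], 0], [[0, 0, 0.012], 0], [[0, 0, 0.014], 0], [[0, 0, 0.014], 0]]'

```text
time_s: 51.52
tool_pos: [0.4595, -0.3648, 0.024]
eef_rot: [[-0.0, 1.0, 0.001], [1.0, 0.0, -0.0], [-0.0, 0.001, -1.0]]
wrist_force: [-0.0, 0.3, -0.8]
grip_width: 0.0565
finger_force: 65.1
```

Touching down. Release, rise and back away.

>>> step_arm --moves '[[[0, 0, 0], 0], [[0, 0, 0], 0], [[0, 0, 0], 0], [[0, 0, 0], 0], [[0, 0, 0], 0]]' --fingers 1

```text
time_s: 52.15
tool_pos: [0.4593, -0.3647, 0.0235]
eef_rot: [[-0.0, 1.0, 0.0], [1.0, 0.0, 0.0], [0.0, 0.0, -1.0]]
wrist_force: [0.1, -0.6, -0.6]
grip_width: 0.0855
finger_force: 0.0
```

>>> step_arm --moves '[[[0, 0, -0.1], 0], [[0, 0, -0.3], 0], [[0, 0, -0.55], 0], [[0, 0, -0.8], 0], [[0, 0, -1], 0]]'

```text
time_s: 52.78
tool_pos: [0.4596, -0.3649, 0.2261]
eef_rot: [[-0.0, 1.0, 0.002], [1.0, 0.0, -0.002], [-0.002, 0.002, -1.0]]
wrist_force: [0.6, -0.5, 0.3]
grip_width: 0.0852
finger_force: 0.0
```

>>> step_arm --moves '[[[0.25, 0, 0], 0], [[0.5, -0.2, 0], 0], [[0.75, -0.4, 0], 0], [[1, -0.5, 0], 0], [[1, -0.5, 0], 0]]'

```text
time_s: 53.4
tool_pos: [0.3581, -0.1622, 0.224]
eef_rot: [[-0.003, 1.0, 0.002], [1.0, 0.003, -0.0], [-0.0, 0.002, -1.0]]
wrist_force: [0.5, 0.1, -0.0]
grip_width: 0.0856
finger_force: 0.0
```

```bash
python3 d.py
python3 - <<'E'
from h import *
for n in("top","side"):
    p=robot.camera(n);w=pts(p,np.ones((480,640),bool));x,y,z=w.T
    cv2.imwrite(f"pics/{n}9.png",p["pixels"])
    for nm,c,a,b in(("blue",(.632,-.2185),.115,.14),("pan",(.632,-.2185),.046,.0605),("orange",(.459,-.3645),.062,.08)):
        m=(z>a)&(z<b)&(np.hypot(x-c[0],y-c[1])<.06);q=w[m];print(n,nm,len(q),np.round(np.hstack(cv2.minEnclosingCircle(q[:,:2].astype(np.float32))),4) if len(q)>20 else 0,np.median(q[:,2]) if len(q) else 0)
a=cv2.imread("pics/top9.png")[140:400,130:510];cv2.imwrite("pics/m9.png",cv2.resize(a,None,fx=2,fy=2))
E
```

```text
[ 0.3581 -0.1622  0.224 ] [ 0.5  0.1 -0. ]
cabtop 874 [0.648  0.6496 0.6737 0.6972]
panel 270 [0.6329 0.6331 0.6402 0.6479]
top blue 278 [ 0.6296 -0.2187  0.0279] 0.12193422277752791
top pan 482 [ 0.6306 -0.219   0.0525] 0.05214149751829186
top orange 277 [ 0.4562 -0.3635  0.0279] 0.07373850706365453
side blue 267 [ 0.6316 -0.2168  0.0301] 0.12292615624568758
side pan 482 [ 0.632  -0.2164  0.0537] 0.05377231123206273
side orange 250 [ 0.4569 -0.3623  0.0306] 0.07443426732404534
```

View pics/m9.png

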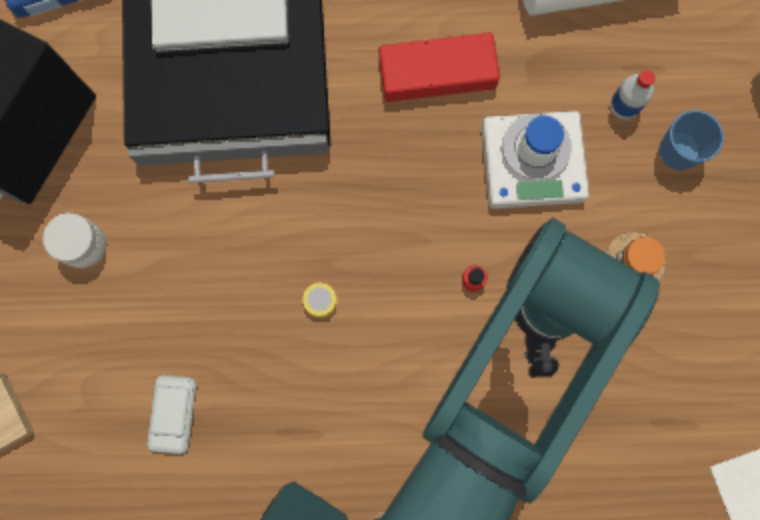

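The drawer is shut with its front flush at (230,150). The blue jar is mid-pan at (543,135) and the orange jar is on the mat at (645,257). The bystanders and yellow tin are where they were, so I'm handing in.

```bash
python3 -c "
from rig import robot
print(robot.observe()['joint_velocities'].round(2));print(robot.hand_in())"
```

```text
[-0.73  1.5  -0.76  0.12  0.16  0.19]
the job is handed in; nothing more can be done
None
```

I handed the job in at about 54 s: all four tins are flat in the shut drawer, the blue-lidded jar is mid-pan, the orange-lidded jar is mid-mat, and the other items look unmoved; the hand-in returned no verdict.

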